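# Turn the back-to-front book round on the glass-topped shelf

### The arm

A 6-joint arm with a two-finger parallel gripper is mounted at the origin on the work surface. World frame = base frame: x ahead of the robot, y to its left, z up, the work surface at z = 0. Lengths are in m, angles in rad, forces in N, time in s.
With the tool pointing down it reaches from about 0.375 to 0.925 m from the base axis. Payload 5.7 kg.
Tool frame: the origin (TCP) lies midway between the tips of the shut fingers; the grasp point (between the pads) lies 19 mm behind it (env.grip_point_offset is the distance from the TCP to the grasp point, in m); z points along the fingers, y is the line along which they close (so a half turn about z gives the same grasp; the last joint's range is limited). The gripper opens to 88 mm and grips with 3 to 60 N. Pads are 20 mm wide; open, the fingers measure 115 mm over their backs; the gripper's body (75 mm by 178 mm) begins 61 mm behind the grasp point.
Start: joints at [1.09, 0.359, 1.51, -0, 1.272, -0.115], TCP at [0.215, 0.56, 0.223] pointing down, gripper open.
Joint ranges: [-2.97, 2.97], [-1.01, 2.36], [0.21, 2.38], [-0.96, 4.11], [0.2, 2.71], [-2.98, 2.98]. Speed limits (rad/s): [2.39, 2.39, 3.14, 3.14, 3.14, 3.14].

### API

Orientations are given as a 3x3 rotation matrix whose columns are the frame's x, y, z axes.
In Python, from rig import get_state, viewer, env gives the robot as it stands.
- The arm moves only by the tool carry_out, never from a script. Its argument "steps" is a list of rows, each a list of 7 numbers: the shift along the tool's x, y, z in m, then the turn, a rotation vector about the tool's x, y, z in degrees, then the opening, from -1 (shut) to 1 (fully open). In form: [[x, y, z, ax, ay, az, claw], ...]. A call has exactly 8 rows; each row is the pose to reach, as a shift and turn from the pose commanded when the call began, along the tool's axes at that moment; what a row does not reach only later rows make up. A row lasts 1/10 s, in which the tool goes at most 50 mm and 8.59 degrees, less where a joint would pass 70% of its speed; a pose out of reach is approached as far as the arm can. A call with a gripper value outside its range is refused whole. The fingers move at their own pace and stop on an object; "grip_force" is the grip in N (left out, the last holds). Time passes only in rows, so rows that repeat a pose let the fingers close, or fill a call up. It gives the time, the measured TCP pose, the force, the opening and the grip force at its end, in the units of the state.
- get_state(): the state, without advancing time (a new reading comes with each control period).
- viewer.read_camera(name): name is "scene" or "top"; returns (picture, depth): 480x640x3 uint8, red, green, blue; 480x640 float32, m along the optical axis (not along the pixel's ray), 0 where there is no reading.
- viewer.camera_info(name): a dict with "fx", "fy", "cx", "cy" (pixels), "dist_coeffs" ([k1, k2, p1, p2, k3] as OpenCV has them; the pictures are not rectified), "camera_from_world" (4x4, takes a point from world to camera coordinates). Camera axes: x right, y down, z forward; pixel columns grow to the right and rows downward; lengths in m; the calibration is good to about 2 mm. A picture is of the moment at which its call begins. camera_info takes no time and is no camera call.
- env.hand_in(): hands the job in; it is judged then, once.
The state is a dict: "clock": time; "qpos": joint angles; "joint_velocities": joint speeds; "tau": joint torques, N m; "eef_pos": TCP position; "tcp_rot": TCP orientation; "force": force on the tool from outside, world axes, zero at the start; "torque": the same for the moment, N m; "gripper_width": finger opening in m; "grasp_force": force on a finger pad.
Only numpy, scipy, OpenCV 4.12 (cv2) and the standard library are available. Lean on these libraries where they do the work, as an engineer would, in place of code of your own. Each camera call takes 0.05 s, during which the arm holds its last target. There are 200 camera calls.

### The job

On the small glass-topped shelf, the orange book has been shoved back the wrong way round, page edges outward and sticking out of the row. Draw it out, turn it round and slide it back upright into its own gap with its spine outward, flush with the front edge of the shelf, and let go of it. Leave the other books, the ornaments and the remote control where they are.

Things in the scene. Friction and masses are not known exactly. Their poses are not given: they have to be found in the camera images.
- shelf: Fixed open-fronted, open-backed book shelf on the console, 160 deep x 260 wide x 190 mm high, turned up to 0.3 rad. Origin: centre of its underside on the console; +x runs from its front (robot's side, local x = -80 mm) to its back (+80), y along its width. Wooden base board 20 mm thick; stone end walls, inner faces at y = +-100 mm; clear glass top over it all. No stop at the back.
- shelf_front (a point): Middle of the base board's front upper edge (shelf-local x = -80, y = 0, z = 20 mm). Books stand on this board in a row, 20 mm above the console, each in its own 39 mm place (centres at shelf-local y = -78, -39, 0, 39, 78 mm). The upright plane through this edge is the front: the row's spines are flush with it.
- book: Orange stiff hardback, loose: 120 deep x 36 thick x 150 mm tall, 0.28 to 0.52 kg. Origin: centre of its underside; -x to its spine, +x to its page edges, z up. It starts upright in its own gap (the only one), page edges outward, that end sticking out 46 to 58 mm past the shelf's front; about 3 mm play to each side, glass 12 mm above it.
- book_spine (a point): Centre of the book's spine face: 60 mm from its origin along local -x, 75 mm up. Orange with cream bands.
- book_fore_edge (a point): Centre of the book's page-edge face, on the far side from the spine: 60 mm from its origin along local +x, 75 mm up. Cream paper between the covers.
- book_green: Dark green neighbour book, loose, 0.4 kg, 116 deep x 35 thick x 146 mm tall, spine outward and flush with the shelf's front edge. Origin on its underside, mid-thickness, 60 mm behind its spine; -x to the spine. Must stay.
- book_blue: Blue neighbour book, loose, 0.4 kg, 120 x 36 x 140 mm tall, origin as for the green one. Must stay.
- book_grey: Grey neighbour book, loose, 0.4 kg, 112 x 36 x 150 mm tall, origin as for the green one. Must stay.
- book_maroon: Maroon neighbour book, loose, 0.4 kg, 122 x 35 x 134 mm tall, origin as for the green one. Must stay.
- statuette: Small bronze drummer on a blue 56 x 56 mm plinth, 120 mm tall, 0.5 kg, standing loose on the rear part of the glass top (at least 60 mm behind its front edge). Origin: centre of its underside. Must stay.
- vase: Chrome tumbler vase, empty, 165 mm tall, 72 mm across at the rim and 50 at the foot, 0.55 kg, loose on the console in front of the shelf, to the left or right of the orange book's way out (axis 85 to 150 mm off its mid-plane). Origin: centre of its underside. Must stay.
- candle: White ceramic jar candle, 85 mm tall, 72 mm across, 0.35 kg, loose on the console in front of the shelf, to the other side of the orange book's way out (85 to 150 mm off). Origin: centre of its underside. Must stay.
- remote: Black television remote control, 160 x 45 x 19 mm tall, 0.15 kg, lying loose on the console, roughly crosswise, between the orange book and the robot. Origin: centre of its underside; local x along its length. Must stay.
- shelf_glass (a point): Middle of the front edge of the clear glass top, on its upper face (shelf-local x = -80, y = 0, z = 190 mm). The glass is 8 mm thick (underside 182 mm above the console) and roofs the whole shelf, level with its front.
Not all that is in view belongs to the job. Leave any purple look-alike of the book alone.

How it is judged:
On the way, in this order (a step that is already met when the one before it is completed fails the run):
1. the orange book has been drawn right out in front of the shelf (x of each of book_spine, book_fore_edge in the frame of shelf below -0.082 m), for 0.1 s.
2. turned round, its page edges are at least 40 mm back into the shelf with the spine outward (x of book_fore_edge in the frame of shelf above -0.04 m and x of book_spine in the frame of shelf below -0.07 m and height (world z) of book_spine below 0.115 m and y of book in the frame of shelf between -0.09 and 0.09 m), for 0.1 s.
At the end, for the whole second after the job is handed in: The orange book stands upright (within 0.06 rad) on the shelf's base board in its gap, spine outward and within 7 mm of flush with the shelf's front edge, at rest and released; the other books, the statuette, vase, candle and remote are within 15 mm of where they were (x of book_spine in the frame of shelf between -0.087 and -0.073 m and x of book_fore_edge in the frame of shelf above 0.03 m and y of book in the frame of shelf between -0.09 and 0.09 m and z of book in the frame of shelf between 0.017 and 0.025 m and angle between book's own z axis and vertical below 0.06 rad and linear speed of book below 0.02 m/s and distance of each of book_green, book_blue, book_grey, book_maroon, statuette, vase, candle, remote from where it was at the start of the episode below 0.015 m); the robot touches nothing.
It fails at once if another book is shifted by more than 15 mm (distance of any of book_green, book_blue, book_grey, book_maroon from where it was at the start of the episode above 0.015 m).
It fails at once if an ornament or the remote is shifted by more than 15 mm or an ornament tipped (distance of any of statuette, vase, candle, remote from where it was at the start of the episode above 0.015 m or angle between any of statuette, vase, candle's own z axis and vertical above 0.2 rad).
It also fails if it takes over 72 s, if anything falls off the work surface, if the arm or the gripper's body presses on something with over 40 N, if the wrist force passes 120 N, or if a joint passes its speed limit or range.

## Working session

There is one attempt and no reset: what is moved stays moved. The work goes in short steps, Python scripts to look and compute and a tool call to move; the robot and the scene stay as the last step left them, time stands still between calls to the robot, and variables do not carry over. Pictures are saved under pics/ and viewed, at most 12 in all, crops included, and the job is handed in when it is done.

Besides the shell and the picture viewer there is one more tool, called after ">>>" in YAML: its name, and indented under it one key for each argument. carry_out: Moves the arm, as the interface text tells. Its arguments: {"type":"object","properties":{"steps":{"type":"array"},"grip_force":{"type":"number"}},"required":["steps"]}

```bash
ls; mkdir -p pics; python3 - <<'E'
from rig import get_state, viewer, env
import cv2,numpy as np
for n in("scene","top"):
    p,d=viewer.read_camera(n); cv2.imwrite(f"pics/{n}0.png",p[:,:,::-1]); np.save(f"pics/{n}0.npy",d)
    i=viewer.camera_info(n); print(n,{k:(np.round(v,4).tolist()) for k,v in i.items()})
s=get_state(); print({k:np.round(v,3).tolist() for k,v in s.items()}, env.grip_point_offset)
E
```

```text
pics
scene {'fx': 616.75, 'fy': 616.75, 'cx': 327.0618, 'cy': 244.3274, 'dist_coeffs': [-0.0243, 0.0, 0.0, 0.0, 0.0], 'camera_from_world': [[0.2074, -0.9782, 0.0067, -0.092], [-0.9265, -0.1986, -0.3196, 0.6114], [0.3139, 0.0601, -0.9475, 0.9192], [0.0, 0.0, 0.0, 1.0]]}
top {'fx': 433.9907, 'fy': 433.9907, 'cx': 319.3793, 'cy': 242.7602, 'dist_coeffs': [-0.061, 0.0, 0.0, 0.0, 0.0], 'camera_from_world': [[-0.0215, -0.9998, 0.0032, 0.0455], [-0.9839, 0.0205, -0.1778, 0.6363], [0.1777, -0.007, -0.9841, 0.661], [0.0, 0.0, 0.0, 1.0]]}
{'clock': 0.1, 'qpos': [1.09, 0.359, 1.511, 0.0, 1.273, -0.115], 'joint_velocities': [-0.001, -0.004, -0.002, -0.001, -0.0, 0.0], 'tau': [0.0, -51.636, -27.141, 0.067, 0.028, -0.0], 'eef_pos': [0.214, 0.56, 0.222], 'tcp_rot': [[-0.934, 0.358, -0.001], [0.358, 0.934, -0.001], [0.0, -0.002, -1.0]], 'force': [-0.45, -0.533, -0.164], 'torque': [-0.042, 0.011, 0.011], 'grasp_force': 0.0, 'gripper_width': 0.088} 0.0187
```

View pics/scene0.png

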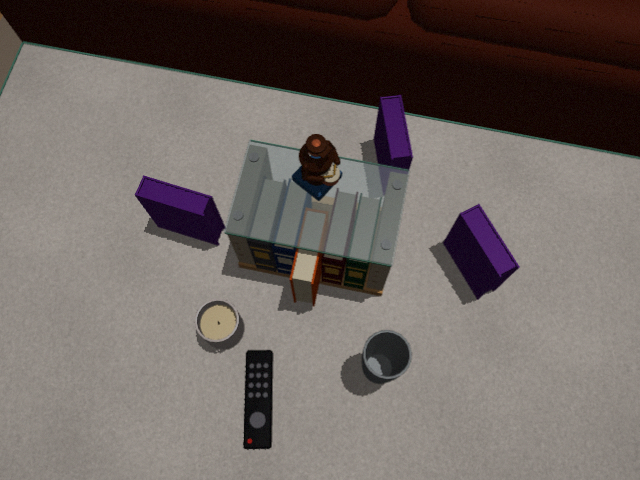

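View pics/top0.png

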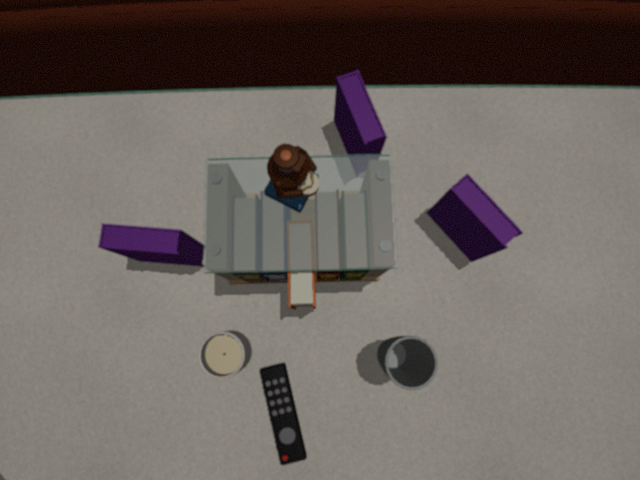

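```bash
python3 - <<'E'
import cv2,numpy as np
a=cv2.imread("pics/scene0.png")[130:320,220:420]; b=cv2.imread("pics/top0.png")[145:335,195:405]
f=lambda x:cv2.convertScaleAbs(cv2.resize(x,None,fx=3,fy=3,interpolation=cv2.INTER_CUBIC),alpha=1.8)
cv2.imwrite("pics/c1.png",f(a));cv2.imwrite("pics/c2.png",f(b))
E
```

```text
(no output)
```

View pics/c1.png

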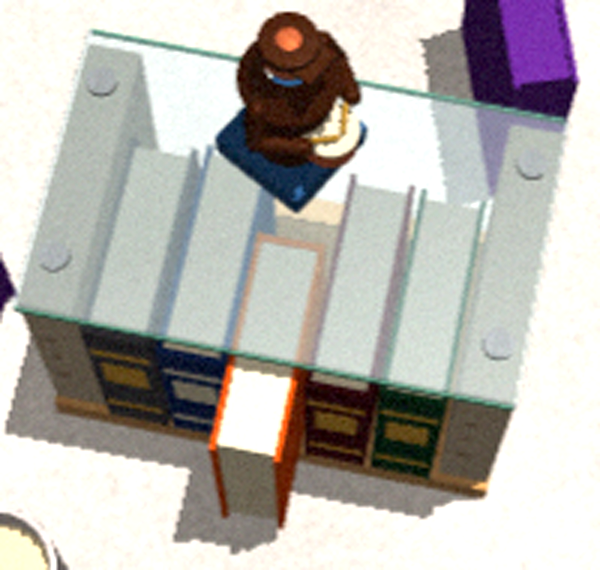

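View pics/c2.png

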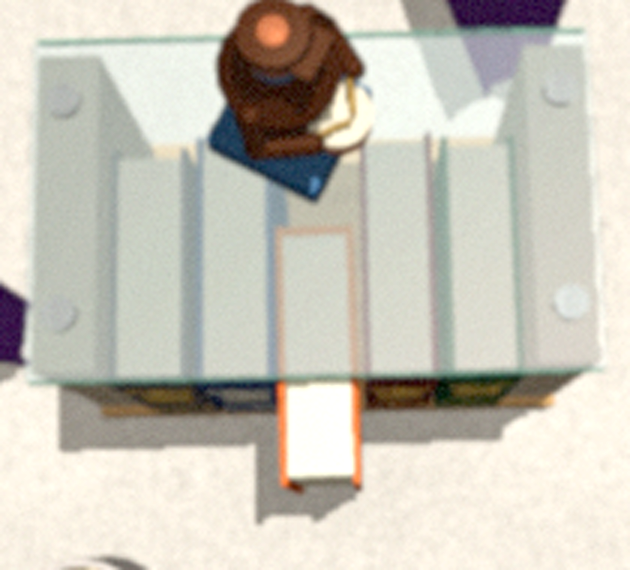

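```bash
cat > h.py <<'E'
import cv2,numpy as np
from rig import get_state, viewer, env
I={n:viewer.camera_info(n) for n in("scene","top")}
def und(n,p):
    i=I[n];K=np.array([[i["fx"],0,i["cx"]],[0,i["fy"],i["cy"]],[0,0,1]])
    return cv2.undistortPoints(np.array([[p]],float),K,np.array(i["dist_coeffs"]))[0,0]
def tri(ps,pt):
    T=[np.array(I[n]["camera_from_world"])[:3] for n in("scene","top")]
    X=cv2.triangulatePoints(T[0],T[1],und("scene",ps).reshape(2,1),und("top",pt).reshape(2,1))[:,0]
    return X[:3]/X[3]
def onz(n,p,z):
    T=np.array(I[n]["camera_from_world"]);R=T[:3,:3];c=-R.T@T[:3,3]
    r=R.T@np.append(und(n,p),1);return c+r*(z-c[2])/r[2]
def dep(n,d,p):
    T=np.array(I[n]["camera_from_world"]);R=T[:3,:3]
    z=d[int(round(p[1])),int(round(p[0]))];return R.T@(np.append(und(n,p),1)*z-T[:3,3])
E
python3 - <<'E'
from h import *
np.set_printoptions(precision=4,suppress=True)
C={"glFL":((20,310),(30,380)),"glFR":((513,405),(598,372)),"glBL":((93,32),(38,43)),"glBR":((563,117),(582,32)),
"bkFL":((212,446),(283,488)),"bkFR":((280,462),(360,487)),"baseL":((57,403),(103,412)),"baseR":((487,490),(553,403))}
for k,(a,b) in C.items():
    a=(220+a[0]/3,130+a[1]/3);b=(195+b[0]/3,145+b[1]/3)
    z=.19 if k[0]=="g" else .17 if k[:2]=="bk" else .02
    print(k,tri(a,b),onz("scene",a,z),onz("top",b,z))
D={n:np.load(f"pics/{n}0.npy") for n in("scene","top")}
print("booktop dep",dep("scene",D["scene"],(307,265)),dep("top",D["top"],(302,290)))
for nm,n,p,z in [("candle","top",(224,354),.085),("candleS","scene",(218,322),.085),("vase","top",(411,362),.165),("vaseS","scene",(386,356),.165)]+[("rem","top",p,.019) for p in((261,368),(284,363),(304,459),(282,464))]:
    print(nm,onz(n,p,z),dep(n,D[n],p))
# book outline by colour: page top (bright cream) & orange, world points from depth, both cams
for n in D:
    im=cv2.imread(f"pics/{n}0.png").astype(int);B,G,R=im[...,0],im[...,1],im[...,2]
    m=(R>110)&(G<80)&(B<50); m[:240]=0; v,u=np.nonzero(m); keep=(u>280)&(u<330);
    P=np.array([dep(n,D[n],(x,y)) for x,y in zip(u[keep],v[keep])]);P=P[P[:,2]>.16]
    print(n,len(P)); 
    if len(P): print(P.min(0),P.max(0))
E
```

```text
glFL [0.5792 0.1895 0.1712] [0.5729 0.1836 0.19  ] [0.5772 0.1861 0.19  ]
glFR [ 0.5763 -0.0673  0.1868] [ 0.5758 -0.0678  0.19  ] [ 0.5755 -0.0661  0.19  ]
glBL [0.7432 0.1918 0.1687] [0.7325 0.1863 0.19  ] [0.735  0.1867 0.19  ]
glBR [ 0.7313 -0.0654  0.1994] [ 0.736  -0.0659  0.19  ] [ 0.735  -0.0671  0.19  ]
bkFL [0.5281 0.075  0.1745] [0.5293 0.0754 0.17  ] [0.5282 0.0754 0.17  ]
bkFR [0.528  0.0404 0.1711] [0.5283 0.0402 0.17  ] [0.528  0.0407 0.17  ]
baseL [0.5798 0.1915 0.0005] [0.5746 0.1874 0.02  ] [0.578  0.1878 0.02  ]
baseR [ 0.5787 -0.0712  0.0096] [ 0.5758 -0.0705  0.02  ] [ 0.5778 -0.0699  0.02  ]
booktop dep [0.5558 0.0561 0.1687] [0.5521 0.0581 0.1657]
candle [0.4625 0.1816 0.085 ] [0.4606 0.1874 0.0576]
candleS [0.4563 0.183  0.085 ] [0.4588 0.1862 0.0697]
vase [ 0.4521 -0.087   0.165 ] [ 0.4411 -0.1105  0.0512]
vaseS [ 0.4459 -0.0862  0.165 ] [ 0.4709 -0.0967  0.0131]
rem [0.434  0.1335 0.019 ] [0.4339 0.1338 0.0172]
rem [0.4415 0.0951 0.019 ] [0.4409 0.0956 0.0129]
rem [0.2881 0.0644 0.019 ] [0.2874 0.0644 0.0169]
rem [0.281  0.1001 0.019 ] [0.2811 0.1001 0.0194]
scene 85
[ 0.297  -0.0238  0.1645] [0.5731 0.0774 1.067 ]
top 40
[0.5305 0.0413 0.1606] [0.5755 0.077  0.1732]
```

The scene view has the orange book's top front corners at (291,279) and (313,284); in the top view they are at (289,308) and (315,307). The shelf front is at x≈0.576, its yaw is about 0 and its middle is at y≈0.059. The book end is at x≈0.528 with its top at z≈0.17, which fits the sizes given. I'll move in above it.

>>> carry_out:
  steps:
    - [-0.04,-0.028,-0.02,0,0,-7,1]
    - [-0.08,-0.056,-0.02,0,0,-14,1]
    - [-0.12,-0.083,-0.02,0,0,-21,1]
    - [-0.16,-0.111,-0.02,0,0,-21,1]
    - [-0.2,-0.139,-0.02,0,0,-21,1]
    - [-0.24,-0.167,-0.02,0,0,-21,1]
    - [-0.28,-0.195,-0.02,0,0,-21,1]
    - [-0.3,-0.208,-0.02,0,0,-21,1]
  grip_force: 50

```text
clock: 0.9
eef_pos: [0.4217, 0.2556, 0.2425]
tcp_rot: [[-1.0, 0.002, 0.0], [0.002, 1.0, -0.001], [-0.0, -0.001, -1.0]]
force: [0.2, 0.5, 0.2]
gripper_width: 0.0878
grasp_force: 0.0
```

```bash
cat > st.py <<'E'
from rig import get_state
import numpy as np
s=get_state();print({k:np.round(s[k],3).tolist() for k in("clock","eef_pos","tcp_rot","force","gripper_width","qpos")})
E
python3 st.py
```

```text
{'clock': 0.9, 'eef_pos': [0.422, 0.256, 0.242], 'tcp_rot': [[-1.0, 0.002, 0.0], [0.002, 1.0, -0.001], [-0.0, -0.001, -1.0]], 'force': [0.174, 0.462, 0.188], 'gripper_width': 0.088, 'qpos': [0.406, 0.185, 1.707, -0.001, 1.25, -1.163]}
```

>>> carry_out:
  steps:
    - [-0.025,-0.035,0,0,0,0,1]
    - [-0.05,-0.07,0,0,0,0,1]
    - [-0.075,-0.11,0,0,0,0,1]
    - [-0.1,-0.145,0,0,0,0,1]
    - [-0.12,-0.18,0,0,0,0,1]
    - [-0.135,-0.2,0,0,0,0,1]
    - [-0.135,-0.2,0,0,0,0,1]
    - [-0.135,-0.2,0,0,0,0,1]

```text
clock: 1.7
eef_pos: [0.555, 0.0588, 0.2421]
tcp_rot: [[-1.0, 0.001, -0.002], [0.001, 1.0, 0.0], [0.002, 0.0, -1.0]]
force: [-1.0, 0.2, 0.4]
gripper_width: 0.0878
grasp_force: 0.0
```

>>> carry_out:
  steps:
    - [0,0,0.03,0,0,0,1]
    - [0,0,0.06,0,0,0,1]
    - [0,0,0.085,0,0,0,1]
    - [0,0,0.105,0,0,0,1]
    - [0,0,0.114,0,0,0,1]
    - [0,0,0.114,0,0,0,1]
    - [0,0,0.114,0,0,0,-1]
    - [0,0,0.114,0,0,0,-1]

```text
clock: 2.5
eef_pos: [0.5563, 0.0591, 0.1299]
tcp_rot: [[-1.0, -0.001, 0.002], [-0.001, 1.0, -0.0], [-0.002, -0.0, -1.0]]
force: [-0.0, 0.6, -0.2]
gripper_width: 0.0752
grasp_force: 0.0
```

>>> carry_out:
  steps:
    - [0,0,0,0,0,0,-1]
    - [0,0,0,0,0,0,-1]
    - [0,0,0,0,0,0,-1]
    - [0,0,0,0,0,0,-1]
    - [0,0,0,0,0,0,-1]
    - [0,0,0,0,0,0,-1]
    - [0,0,0,0,0,0,-1]
    - [0,0,0,0,0,0,-1]

```text
clock: 3.3
eef_pos: [0.5554, 0.0589, 0.1287]
tcp_rot: [[-1.0, -0.001, -0.0], [-0.001, 1.0, -0.0], [0.0, -0.0, -1.0]]
force: [-0.8, 0.5, 0.7]
gripper_width: 0.0355
grasp_force: 49.9
```

>>> carry_out:
  steps:
    - [0,0,-0.004,0,0,0,-1]
    - [0.015,0,-0.004,0,0,0,-1]
    - [0.03,0,-0.004,0,0,0,-1]
    - [0.045,0,-0.004,0,0,0,-1]
    - [0.06,0,-0.004,0,0,0,-1]
    - [0.075,0,-0.004,0,0,0,-1]
    - [0.085,0,-0.004,0,0,0,-1]
    - [0.09,0,-0.004,0,0,0,-1]

```text
clock: 4.1
eef_pos: [0.464, 0.0588, 0.1324]
tcp_rot: [[-1.0, -0.001, -0.002], [-0.001, 1.0, -0.0], [0.002, -0.0, -1.0]]
force: [0.4, -0.0, -5.7]
gripper_width: 0.036
grasp_force: 49.9
```

```bash
python3 - <<'E'
from h import *
P=[]
for n,(y,x) in(("scene",(130,220)),("top",(165,195))):
    p,d=viewer.read_camera(n);np.save(f"pics/{n}1.npy",d);P.append(cv2.convertScaleAbs(cv2.resize(p[y:y+260,x:x+200,::-1],None,fx=2,fy=2,interpolation=cv2.INTER_CUBIC),alpha=1.8))
cv2.imwrite("pics/c3.png",np.hstack(P))
E
```

```text
(no output)
```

View pics/c3.png

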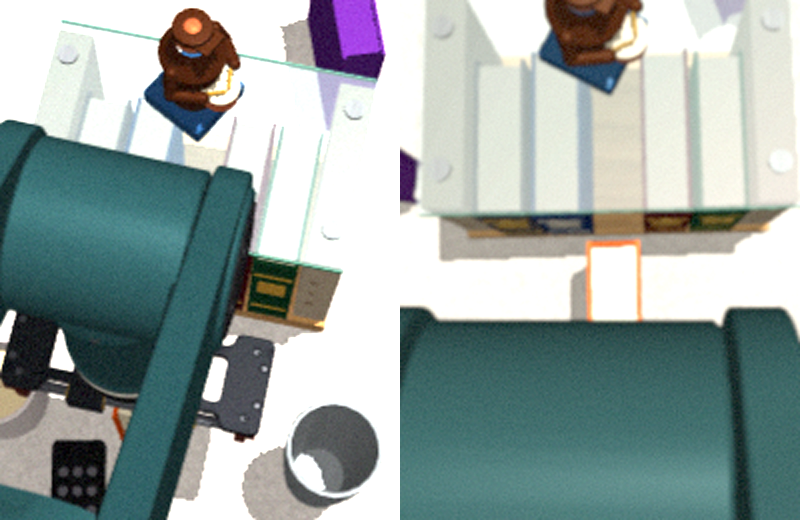

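The book is fully out: its spine is at top-picture row ≈285, clear of the shelf front. Next I'll lift it above the vase and turn it.

>>> carry_out:
  steps:
    - [0,0,-0.02,0,0,0,-1]
    - [0,0,-0.045,0,0,0,-1]
    - [0,0,-0.07,0,0,0,-1]
    - [0,0,-0.095,0,0,0,-1]
    - [0,0,-0.12,0,0,0,-1]
    - [0,0,-0.14,0,0,0,-1]
    - [0,0,-0.155,0,0,0,-1]
    - [0,0,-0.16,0,0,0,-1]

```text
clock: 5.0
eef_pos: [0.4673, 0.0587, 0.2945]
tcp_rot: [[-1.0, -0.001, 0.004], [-0.001, 1.0, -0.0], [-0.004, -0.0, -1.0]]
force: [0.9, -0.3, -4.9]
gripper_width: 0.0361
grasp_force: 49.9
```

>>> carry_out:
  steps:
    - [0,0,0,0,0,7,-1]
    - [0,0,0,0,0,14,-1]
    - [0,0,0,0,0,22,-1]
    - [0,0,0,0,0,30,-1]
    - [0,0,0,0,0,38,-1]
    - [0,0,0,0,0,46,-1]
    - [0,0,0,0,0,53,-1]
    - [0,0,0,0,0,60,-1]

```text
clock: 5.8
eef_pos: [0.4656, 0.0588, 0.2919]
tcp_rot: [[-0.496, 0.868, -0.001], [0.868, 0.496, 0.0], [0.001, -0.001, -1.0]]
force: [-0.4, 0.3, -4.6]
gripper_width: 0.0361
grasp_force: 49.9
```

>>> carry_out:
  steps:
    - [0,0,0,0,0,7,-1]
    - [0,0,0,0,0,14,-1]
    - [0,0,0,0,0,22,-1]
    - [0,0,0,0,0,30,-1]
    - [0,0,0,0,0,38,-1]
    - [0,0,0,0,0,46,-1]
    - [0,0,0,0,0,53,-1]
    - [0,0,0,0,0,60,-1]

```text
clock: 6.6
eef_pos: [0.4657, 0.0588, 0.2919]
tcp_rot: [[0.504, 0.864, -0.001], [0.864, -0.504, 0.0], [-0.0, -0.001, -1.0]]
force: [-0.1, -0.2, -3.8]
gripper_width: 0.0358
grasp_force: 49.9
```

>>> carry_out:
  steps:
    - [0,0,0,0,0,7,-1]
    - [0,0,0,0,0,14,-1]
    - [0,0,0,0,0,22,-1]
    - [0,0,0,0,0,30,-1]
    - [0,0,0,0,0,38,-1]
    - [0,0,0,0,0,46,-1]
    - [0,0,0,0,0,53,-1]
    - [0,0,0,0,0,60,-1]

```text
clock: 7.4
eef_pos: [0.4658, 0.0587, 0.292]
tcp_rot: [[1.0, -0.004, -0.0], [-0.004, -1.0, -0.0], [-0.0, 0.0, -1.0]]
force: [-0.8, 0.8, -3.5]
gripper_width: 0.0356
grasp_force: 49.9
```

```bash
python3 st.py
```

```text
{'clock': 7.4, 'eef_pos': [0.466, 0.059, 0.292], 'tcp_rot': [[1.0, -0.004, -0.0], [-0.004, -1.0, -0.0], [-0.0, 0.0, -1.0]], 'force': [-0.825, 0.795, -3.516], 'gripper_width': 0.036, 'qpos': [-0.022, 0.105, 1.677, -0.0, 1.359, 1.553]}
```

>>> carry_out:
  steps:
    - [0.025,0,0.01,0,0,0,-1]
    - [0.049,0,0.04,0,0,0,-1]
    - [0.049,0,0.075,0,0,0,-1]
    - [0.049,0,0.11,0,0,0,-1]
    - [0.049,0,0.14,0,0,0,-1]
    - [0.049,0,0.16,0,0,0,-1]
    - [0.049,0,0.172,0,0,0,-1]
    - [0.049,0,0.177,0,0,0,-1]

```text
clock: 8.2
eef_pos: [0.5141, 0.0587, 0.1142]
tcp_rot: [[1.0, 0.001, -0.002], [0.001, -1.0, -0.0], [-0.002, 0.0, -1.0]]
force: [-0.3, -0.3, -4.4]
gripper_width: 0.0358
grasp_force: 49.9
```

>>> carry_out:
  steps:
    - [0,0,0.001,0,0,0,-1]
    - [0,0,0.002,0,0,0,-1]
    - [0,0,0.003,0,0,0,-1]
    - [0,0,0.004,0,0,0,-1]
    - [0,0,0.005,0,0,0,-1]
    - [0,0,0.005,0,0,0,-1]
    - [0,0,0.005,0,0,0,-1]
    - [0,0,0.005,0,0,0,-1]

```text
clock: 9.0
eef_pos: [0.5145, 0.0588, 0.1107]
tcp_rot: [[1.0, 0.001, 0.0], [0.001, -1.0, -0.0], [0.0, 0.0, -1.0]]
force: [1.5, -0.5, -3.8]
gripper_width: 0.0357
grasp_force: 49.9
```

>>> carry_out:
  steps:
    - [0,0,0.001,0,0,0,-1]
    - [0,0,0.002,0,0,0,-1]
    - [0,0,0.003,0,0,0,-1]
    - [0,0,0.003,0,0,0,-1]
    - [0,0,0.003,0,0,0,-1]
    - [0,0,0.003,0,0,0,-1]
    - [0,0,0.003,0,0,0,-1]
    - [0,0,0.003,0,0,0,-1]

```text
clock: 9.8
eef_pos: [0.5147, 0.0588, 0.1087]
tcp_rot: [[1.0, 0.001, 0.001], [0.001, -1.0, -0.0], [0.001, 0.0, -1.0]]
force: [-2.7, 0.1, 7.2]
gripper_width: 0.0357
grasp_force: 49.9
```

>>> carry_out:
  steps:
    - [0,0,0,0,0,0,0.4]
    - [0,0,0,0,0,0,0.4]
    - [0,0,0,0,0,0,0.4]
    - [0,0,0,0,0,0,0.4]
    - [0,0,0,0,0,0,0.4]
    - [0,0,-0.001,0,0,0,0.4]
    - [0,0,-0.002,0,0,0,0.4]
    - [0,0,-0.002,0,0,0,0.4]

```text
clock: 10.6
eef_pos: [0.5146, 0.0588, 0.1098]
tcp_rot: [[1.0, 0.001, 0.0], [0.001, -1.0, -0.0], [0.0, 0.0, -1.0]]
force: [1.1, -1.0, -0.8]
gripper_width: 0.0614
grasp_force: 0.0
```

>>> carry_out:
  steps:
    - [-0.02,0,0,0,0,0,0.4]
    - [-0.04,0,0,0,0,0,0.4]
    - [-0.055,0,0,0,0,0,0.4]
    - [-0.058,0,0,0,0,0,0.4]
    - [-0.058,0,0,0,0,0,0.4]
    - [-0.058,0,0,0,0,0,0.4]
    - [-0.058,0,0,0,0,0,0.4]
    - [-0.058,0,0,0,0,0,0.4]

```text
clock: 11.4
eef_pos: [0.4573, 0.0587, 0.1097]
tcp_rot: [[1.0, 0.001, 0.001], [0.001, -1.0, -0.0], [0.001, 0.0, -1.0]]
force: [0.3, -0.4, -0.3]
gripper_width: 0.0616
grasp_force: 0.0
```

```bash
python3 - <<'E'
from h import *
P=[]
for n,(y,x) in(("scene",(180,190)),("top",(205,195))):
    p,d=viewer.read_camera(n);np.save(f"pics/{n}2.npy",d);P.append(cv2.convertScaleAbs(cv2.resize(p[y:y+260,x:x+200,::-1],None,fx=2,fy=2,interpolation=cv2.INTER_CUBIC),alpha=1.8))
cv2.imwrite("pics/c4.png",np.hstack(P))
E
```

```text
(no output)
```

View pics/c4.png

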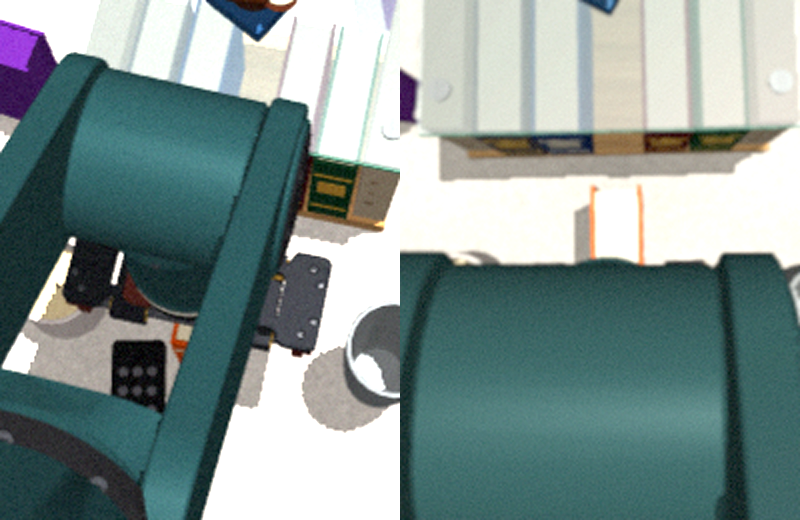

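```bash
python3 - <<'E'
from h import *
g=lambda x,y:(195+(x-400)/2,205+y/2)
print("book fore top L,R",onz("top",g(591,187),.15),onz("top",g(641,187),.15))
print("sides further back",onz("top",g(594,258),.15),onz("top",g(641,258),.15))
# gap from first clean top picture after draw-out: crop c4 edges blue right top(z .16) , maroon left top (z .154)
print("blue R back/front",onz("top",g(591,40),.16),onz("top",g(592,130),.16)," maroon L",onz("top",g(643,40),.154),onz("top",g(643,130),.154))
# spine side depth points in scene picture
d=np.load("pics/scene2.npy")
for p in((178,325),(178,335),(176,345)): print(dep("scene",d,(190+p[0]/2,180+p[1]/2)))
d=np.load("pics/top2.npy");print(dep("top",d,g(616,220)),dep("top",d,g(616,200)))
E
```

```text
book fore top L,R [0.54160358 0.07497213 0.15      ] [0.54087633 0.0398457  0.15      ]
sides further back [0.4925114  0.07343042 0.15      ] [0.49183867 0.04082911 0.15      ]
blue R back/front [0.64508195 0.07331667 0.16      ] [0.58068418 0.07324302 0.16      ]  maroon L [0.64564693 0.03629871 0.154     ] [0.58064242 0.03761746 0.154     ]
[0.4344717  0.07210597 0.15252421]
[0.4279014  0.07086568 0.14789224]
[0.41982687 0.07019274 0.15186763]
[0.51836313 0.05789903 0.14591024] [0.53227689 0.05763785 0.14726465]
```

>>> carry_out:
  steps:
    - [0,0,0,0,0,0,-1]
    - [0,0,0,0,0,0,-1]
    - [0,0,0,0,0,0,-1]
    - [0,0,0,0,0,0,-1]
    - [0,0,0,0,0,0,-1]
    - [0,0,0,0,0,0,-1]
    - [0,0,0,0,0,0,-1]
    - [0,0,0,0,0,0,-1]

```text
clock: 12.3
eef_pos: [0.4565, 0.0587, 0.1096]
tcp_rot: [[1.0, 0.001, -0.0], [0.001, -1.0, -0.0], [-0.0, 0.0, -1.0]]
force: [-0.7, -0.1, -0.3]
gripper_width: 0.0357
grasp_force: 49.9
```

>>> carry_out:
  steps:
    - [0,0,-0.004,0,0,0,-1]
    - [0,0,-0.01,0,0,0,-1]
    - [0,0,-0.016,0,0,0,-1]
    - [0,0,-0.022,0,0,0,-1]
    - [0,0,-0.026,0,0,0,-1]
    - [0,0,-0.026,0,0,0,-1]
    - [0,0,-0.026,0,0,0,-1]
    - [0,0,-0.026,0,0,0,-1]

```text
clock: 13.1
eef_pos: [0.4562, 0.0587, 0.1355]
tcp_rot: [[1.0, 0.001, -0.001], [0.001, -1.0, -0.0], [-0.001, 0.0, -1.0]]
force: [0.1, -0.6, -4.2]
gripper_width: 0.0358
grasp_force: 49.9
```

```bash
python3 - <<'E'
from h import *
p,d=viewer.read_camera("top");cv2.imwrite("pics/t3.png",p[:,:,::-1])
for v in range(296,330,5): print([np.round(dep("top",d,(u,v)),4).tolist() for u in(298,303,309)])
c=cv2.convertScaleAbs(cv2.resize(p[250:350,250:360,::-1],None,fx=5,fy=5,interpolation=cv2.INTER_CUBIC),alpha=1.8);cv2.imwrite("pics/c5.png",c)
E
```

```text
[[0.5534, 0.071, 0.0015], [0.5534, 0.0624, -0.0012], [0.5533, 0.0519, -0.0028]]
[[0.5368, 0.0634, 0.1733], [0.5366, 0.0567, 0.174], [0.5365, 0.0486, 0.1731]]
[[0.5302, 0.0636, 0.1707], [0.53, 0.0569, 0.1713], [0.5299, 0.0487, 0.1716]]
[[0.5234, 0.0636, 0.1738], [0.5233, 0.0569, 0.1732], [0.5231, 0.0488, 0.1731]]
[[0.5168, 0.0638, 0.1713], [0.5167, 0.0571, 0.1715], [0.5165, 0.049, 0.1721]]
[[0.5101, 0.0637, 0.175], [0.51, 0.0571, 0.173], [0.5098, 0.0491, 0.1726]]
[[0.5035, 0.064, 0.1718], [0.5034, 0.0572, 0.1739], [0.5033, 0.0491, 0.1754]]
```

View pics/c5.png

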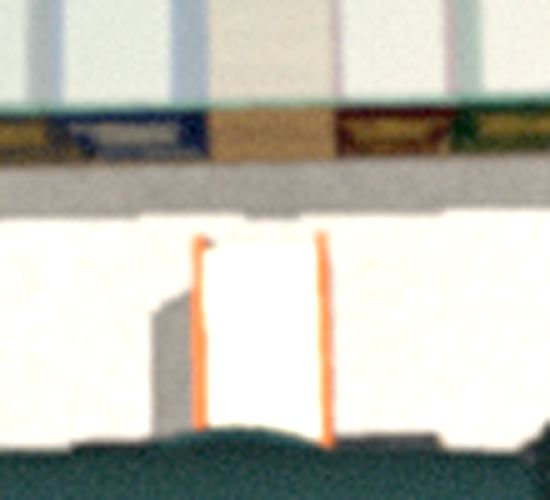

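```bash
python3 - <<'E'
from h import *
g=lambda x,y:(250+x/5,250+y/5)
print("base gap",onz("top",g(210,158),.02),onz("top",g(337,158),.02))
print("blue top R",onz("top",g(173,100),.16),"maroon topL",onz("top",g(337,100),.154))
for y in(245,420): print("book",onz("top",g(192 if y<300 else 194,y),.175),onz("top",g(328 if y<300 else 333,y),.175))
E
```

```text
base gap [0.5771546  0.08013656 0.02      ] [0.57624925 0.03660909 0.02      ]
blue top R [0.58086779 0.08218974 0.16      ] maroon topL [0.5806157  0.03634749 0.154     ]
book [0.53968517 0.07626429 0.175     ] [0.53892767 0.03960997 0.175     ]
book [0.49329155 0.07620727 0.175     ] [0.49253042 0.03921094 0.175     ]
```

>>> carry_out:
  steps:
    - [0.01,0,0,0,0,0,-1]
    - [0.02,0,0,0,0,0,-1]
    - [0.03,0,0,0,0,0,-1]
    - [0.037,0,0,0,0,0,-1]
    - [0.044,0,0,0,0,0,-1]
    - [0.05,0,0,0,0,0,-1]
    - [0.056,0,0,0,0,0,-1]
    - [0.06,0,0,0,0,0,-1]

```text
clock: 13.95
eef_pos: [0.5171, 0.0588, 0.1356]
tcp_rot: [[1.0, 0.001, 0.0], [0.001, -1.0, -0.0], [0.0, 0.0, -1.0]]
force: [-0.8, 0.5, -4.2]
gripper_width: 0.0358
grasp_force: 49.9
```

>>> carry_out:
  steps:
    - [0.006,0,0,0,0,0,-1]
    - [0.012,0,0,0,0,0,-1]
    - [0.018,0,0,0,0,0,-1]
    - [0.024,0,0,0,0,0,-1]
    - [0.03,0,0,0,0,0,-1]
    - [0.036,0,0,0,0,0,-1]
    - [0.042,0,0,0,0,0,-1]
    - [0.046,0,0,0,0,0,-1]

```text
clock: 14.75
eef_pos: [0.5632, 0.0588, 0.1356]
tcp_rot: [[1.0, 0.001, 0.0], [0.001, -1.0, -0.0], [0.0, 0.0, -1.0]]
force: [0.5, 0.4, -4.2]
gripper_width: 0.0358
grasp_force: 49.9
```

>>> carry_out:
  steps:
    - [0,0,0.001,0,0,0,-1]
    - [0,0,0.002,0,0,0,-1]
    - [0,0,0.003,0,0,0,-1]
    - [0,0,0.004,0,0,0,-1]
    - [0,0,0.004,0,0,0,-1]
    - [0,0,0.005,0,0,0,-1]
    - [0,0,0.005,0,0,0,-1]
    - [0,0,0.005,0,0,0,-1]

```text
clock: 15.55
eef_pos: [0.5625, 0.0588, 0.1307]
tcp_rot: [[1.0, 0.001, -0.0], [0.001, -1.0, -0.0], [-0.0, 0.0, -1.0]]
force: [0.1, -1.0, -4.1]
gripper_width: 0.0358
grasp_force: 49.9
```

>>> carry_out:
  steps:
    - [0,0,0.001,0,0,0,-1]
    - [0,0,0.0015,0,0,0,-1]
    - [0,0,0.0015,0,0,0,-1]
    - [0,0,0.0015,0,0,0,0.4]
    - [0,0,0.0015,0,0,0,0.4]
    - [0,0,0.0015,0,0,0,0.4]
    - [0,0,0.0015,0,0,0,0.4]
    - [0,0,0.0015,0,0,0,0.4]

```text
clock: 16.35
eef_pos: [0.5626, 0.0588, 0.1292]
tcp_rot: [[1.0, 0.001, 0.0], [0.001, -1.0, -0.0], [0.0, 0.0, -1.0]]
force: [0.2, 0.3, -0.4]
gripper_width: 0.0614
grasp_force: 0.0
```

>>> carry_out:
  steps:
    - [-0.005,0,0,0,0,0,0.4]
    - [-0.01,0,0,0,0,0,0.4]
    - [-0.015,0,0,0,0,0,0.4]
    - [-0.02,0,0,0,0,0,0.4]
    - [-0.024,0,0,0,0,0,0.4]
    - [-0.024,0,0,0,0,0,0.4]
    - [-0.024,0,0,0,0,0,-1]
    - [-0.024,0,0,0,0,0,-1]

```text
clock: 17.15
eef_pos: [0.5388, 0.0588, 0.1293]
tcp_rot: [[1.0, 0.001, 0.0], [0.001, -1.0, -0.0], [0.0, 0.0, -1.0]]
force: [0.3, -0.9, 0.2]
gripper_width: 0.0486
grasp_force: 0.0
```

>>> carry_out:
  steps:
    - [0,0,0,0,0,0,-1]
    - [0,0,0,0,0,0,-1]
    - [0,0,0,0,0,0,-1]
    - [0,0,0,0,0,0,-1]
    - [0,0,0,0,0,0,-1]
    - [0,0,0,0,0,0,-1]
    - [0,0,0,0,0,0,-1]
    - [0,0,0,0,0,0,-1]

```text
clock: 17.95
eef_pos: [0.5386, 0.0588, 0.1291]
tcp_rot: [[1.0, 0.001, 0.0], [0.001, -1.0, -0.0], [0.0, 0.0, -1.0]]
force: [0.5, -0.2, -1.1]
gripper_width: 0.0358
grasp_force: 50.0
```

>>> carry_out:
  steps:
    - [0,0,-0.001,0,0,0,-1]
    - [0.004,0,-0.001,0,0,0,-1]
    - [0.008,0,-0.001,0,0,0,-1]
    - [0.012,0,-0.001,0,0,0,-1]
    - [0.016,0,-0.001,0,0,0,-1]
    - [0.02,0,-0.001,0,0,0,-1]
    - [0.024,0,-0.001,0,0,0,-1]
    - [0.024,0,0,0,0,0,-1]

```text
clock: 18.75
eef_pos: [0.5635, 0.0588, 0.1293]
tcp_rot: [[1.0, 0.001, 0.001], [0.001, -1.0, -0.0], [0.001, 0.0, -1.0]]
force: [-0.4, 0.2, -4.6]
gripper_width: 0.0359
grasp_force: 50.0
```

>>> carry_out:
  steps:
    - [0,0,0,0,0,0,0.4]
    - [0,0,0,0,0,0,0.4]
    - [0,0,0,0,0,0,0.4]
    - [0,0,0,0,0,0,0.4]
    - [0,0,0,0,0,0,0.4]
    - [-0.02,0,0,0,0,0,0.4]
    - [-0.04,0,0,0,0,0,0.4]
    - [-0.07,0,0,0,0,0,0.4]

```text
clock: 19.55
eef_pos: [0.4932, 0.0587, 0.1294]
tcp_rot: [[1.0, 0.001, 0.002], [0.001, -1.0, -0.0], [0.002, 0.0, -1.0]]
force: [0.1, -0.6, 0.5]
gripper_width: 0.0614
grasp_force: 0.0
```

>>> carry_out:
  steps:
    - [-0.03,0,0,0,-8,0,-1]
    - [-0.06,0,0,0,-16,0,-1]
    - [-0.06,0,0,0,-24,0,-1]
    - [-0.06,0,0,0,-32,0,-1]
    - [-0.06,0,0,0,-40,0,-1]
    - [-0.06,0,0,0,-45,0,-1]
    - [-0.06,0,0,0,-45,0,-1]
    - [-0.06,0,0,0,-45,0,-1]

```text
clock: 20.35
eef_pos: [0.4325, 0.0587, 0.1286]
tcp_rot: [[0.708, 0.001, -0.707], [0.0, -1.0, -0.001], [-0.707, 0.0, -0.708]]
force: [-0.8, 0.2, 0.2]
gripper_width: 0.0018
grasp_force: 0.0
```

```bash
python3 st.py; python3 - <<'E'
from h import *
P=[]
for n,(y,x) in(("scene",(180,190)),("top",(205,195))):
    p,d=viewer.read_camera(n);np.save(f"pics/{n}4.npy",d);P.append(cv2.convertScaleAbs(cv2.resize(p[y:y+200,x:x+200,::-1],None,fx=2,fy=2,interpolation=cv2.INTER_CUBIC),alpha=1.8))
cv2.imwrite("pics/c6.png",np.hstack(P))
E
```

```text
{'clock': 20.35, 'eef_pos': [0.432, 0.059, 0.129], 'tcp_rot': [[0.708, 0.001, -0.707], [0.0, -1.0, -0.001], [-0.707, 0.0, -0.708]], 'force': [-0.821, 0.183, 0.219], 'gripper_width': 0.002, 'qpos': [-0.014, 0.712, 1.437, -0.011, 1.777, 1.558]}
```

View pics/c6.png

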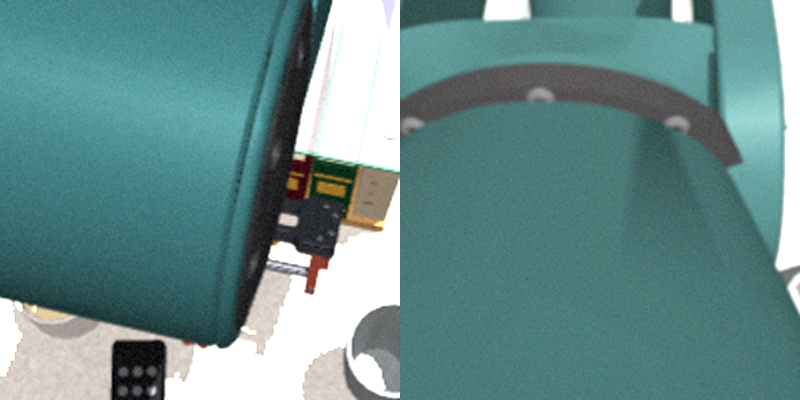

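I leaned the tool the wrong way, but it touched nothing. I'll bring it back to vertical, then lean the hand back towards the robot for the push.

>>> carry_out:
  steps:
    - [0,0,0,0,8,0,-1]
    - [0,0,0,0,16,0,-1]
    - [0,0,0,0,24,0,-1]
    - [0,0,0,0,32,0,-1]
    - [0,0,0,0,40,0,-1]
    - [0,0,0,0,45,0,-1]
    - [0,0,0,0,45,0,-1]
    - [0,0,0,0,45,0,-1]

```text
clock: 21.25
eef_pos: [0.4324, 0.0588, 0.1305]
tcp_rot: [[1.0, 0.001, 0.001], [0.001, -1.0, -0.0], [0.001, 0.0, -1.0]]
force: [0.6, -0.2, -0.9]
gripper_width: -0.0
grasp_force: 0.0
```

>>> carry_out:
  steps:
    - [0.01,0,0,0,7,0,-1]
    - [0.02,0,0.005,0,14,0,-1]
    - [0.03,0,0.01,0,21,0,-1]
    - [0.045,0,0.015,0,28,0,-1]
    - [0.06,0,0.02,0,30,0,-1]
    - [0.07,0,0.03,0,30,0,-1]
    - [0.075,0,0.035,0,30,0,-1]
    - [0.075,0,0.035,0,30,0,-1]

```text
clock: 22.05
eef_pos: [0.5171, 0.0583, 0.1179]
tcp_rot: [[0.881, 0.002, 0.474], [0.001, -1.0, 0.002], [0.474, -0.002, -0.881]]
force: [-0.2, -0.3, -0.5]
gripper_width: 0.0003
grasp_force: 0.0
```

```bash
python3 st.py; python3 - <<'E'
from h import *
P=[]
for n,(y,x) in(("scene",(180,190)),("top",(205,195))):
    p,d=viewer.read_camera(n);np.save(f"pics/{n}5.npy",d);P.append(cv2.convertScaleAbs(cv2.resize(p[y:y+200,x:x+200,::-1],None,fx=2,fy=2,interpolation=cv2.INTER_CUBIC),alpha=1.8))
cv2.imwrite("pics/c7.png",np.hstack(P))
E
```

```text
{'clock': 22.05, 'eef_pos': [0.517, 0.058, 0.118], 'tcp_rot': [[0.881, 0.002, 0.474], [0.001, -1.0, 0.002], [0.474, -0.002, -0.881]], 'force': [-0.247, -0.301, -0.457], 'gripper_width': 0.0, 'qpos': [-0.034, 0.241, 2.213, 0.097, 0.195, 1.445]}
```

View pics/c7.png

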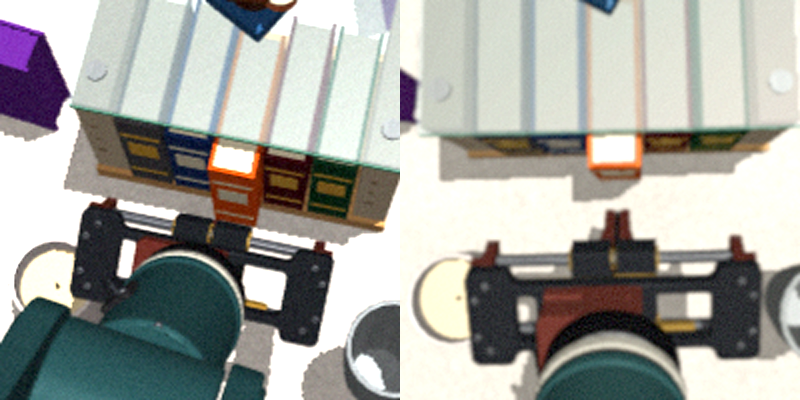

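The spine with its bands faces outward, with its top front edge at about (308,288) in the top picture. The book stands upright with roughly 25 mm left to go. Wrist joint 5 is at its limit, so I'll reduce the lean first.

>>> carry_out:
  steps:
    - [0,0,0,0,-4,0,-1]
    - [0,0,0,0,-8,0,-1]
    - [0,0,0,0,-12,0,-1]
    - [0,0,0,0,-12,0,-1]
    - [0,0,0,0,-12,0,-1]
    - [0,0,0,0,-12,0,-1]
    - [0,0,0,0,-12,0,-1]
    - [0,0,0,0,-12,0,-1]

```text
clock: 22.95
eef_pos: [0.5116, 0.0586, 0.1166]
tcp_rot: [[0.961, 0.002, 0.276], [0.001, -1.0, 0.003], [0.276, -0.002, -0.961]]
force: [0.5, -0.5, -0.1]
gripper_width: 0.0003
grasp_force: 0.0
```

```bash
python3 st.py; python3 - <<'E'
from h import *
g=lambda x,y:(195+(x-400)/2,205+y/2)
s=lambda x,y:(190+x/2,180+y/2)
print(onz("top",g(590,166),.17),onz("top",g(639,165),.17),onz("scene",s(210,170),.17),onz("scene",s(257,180),.17))
E
```

```text
{'clock': 22.95, 'eef_pos': [0.512, 0.059, 0.117], 'tcp_rot': [[0.961, 0.002, 0.276], [0.001, -1.0, 0.003], [0.276, -0.002, -0.961]], 'force': [0.511, -0.458, -0.109], 'gripper_width': 0.0, 'qpos': [-0.028, 0.261, 2.044, 0.019, 0.558, 1.526]}
[0.5548323  0.07426729 0.17      ] [0.55482124 0.04082025 0.17      ] [0.55161672 0.07381107 0.17      ] [0.55136423 0.03727287 0.17      ]
```

>>> carry_out:
  steps:
    - [0.01,0,0.003,0,0,0,-1]
    - [0.019,0,0.0055,0,0,0,-1]
    - [0.024,0,0.007,0,0,0,-1]
    - [0.029,0,0.0083,0,0,0,-1]
    - [0.034,0,0.0098,0,0,0,-1]
    - [0.039,0,0.0112,0,0,0,-1]
    - [0.043,0,0.0124,0,0,0,-1]
    - [0.043,0,0.0124,0,0,0,-1]

```text
clock: 23.75
eef_pos: [0.5565, 0.0587, 0.1163]
tcp_rot: [[0.962, 0.002, 0.274], [0.001, -1.0, 0.003], [0.274, -0.002, -0.962]]
force: [-4.1, -0.1, -0.3]
gripper_width: 0.0007
grasp_force: 1.3
```

```bash
python3 st.py; python3 - <<'E'
from h import *
P=[]
for n,(y,x) in(("scene",(205,225)),("top",(240,235))):
    p,d=viewer.read_camera(n);P.append(cv2.convertScaleAbs(cv2.resize(p[y:y+100,x:x+130,::-1],None,fx=3,fy=4,interpolation=cv2.INTER_CUBIC),alpha=1.8))
cv2.imwrite("pics/c8.png",np.hstack(P))
E
```

```text
{'clock': 23.75, 'eef_pos': [0.556, 0.059, 0.116], 'tcp_rot': [[0.962, 0.002, 0.274], [0.001, -1.0, 0.003], [0.274, -0.002, -0.962]], 'force': [-4.059, -0.138, -0.321], 'gripper_width': 0.001, 'qpos': [-0.025, 0.316, 1.952, 0.017, 0.596, 1.532]}
```

View pics/c8.png

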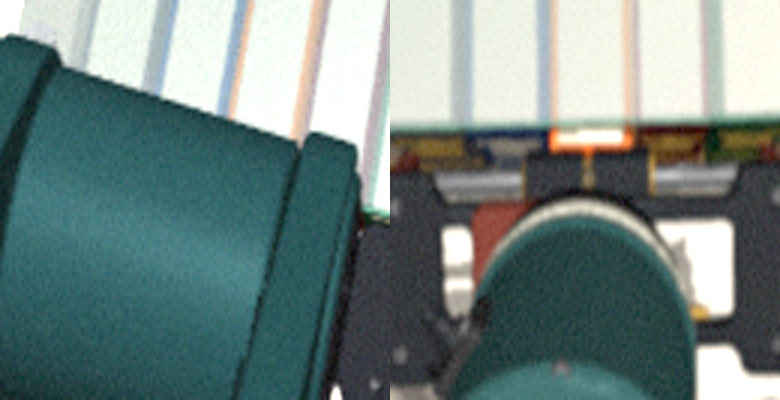

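```bash
python3 - <<'E'
from h import *
g=lambda x,y:(235+(x-390)/3,240+y/4)
for y in(146,149,152): print(y,onz("top",g(590,y),.17))
print("glass front",onz("top",g(500,128),.19))
E
```

```text
146 [0.57024574 0.05811394 0.17      ]
149 [0.56921507 0.05812898 0.17      ]
152 [0.56818498 0.05814401 0.17      ]
glass front [0.57500427 0.09714303 0.19      ]
```

>>> carry_out:
  steps:
    - [0.0015,0,0.0004,0,0,0,-1]
    - [0.003,0,0.0008,0,0,0,-1]
    - [0.0045,0,0.0012,0,0,0,-1]
    - [0.006,0,0.0016,0,0,0,-1]
    - [0.007,0,0.002,0,0,0,-1]
    - [0.007,0,0.002,0,0,0,-1]
    - [0.007,0,0.002,0,0,0,-1]
    - [0.007,0,0.002,0,0,0,-1]

```text
clock: 24.65
eef_pos: [0.5648, 0.0587, 0.1169]
tcp_rot: [[0.961, 0.002, 0.277], [0.001, -1.0, 0.003], [0.277, -0.002, -0.961]]
force: [-2.5, 0.5, -1.1]
gripper_width: 0.0004
grasp_force: 1.0
```

>>> carry_out:
  steps:
    - [-0.01,0,-0.003,0,0,0,-1]
    - [-0.025,0,-0.007,0,0,0,-1]
    - [-0.04,0,-0.012,0,0,0,-1]
    - [-0.055,0,-0.016,0,0,0,-1]
    - [-0.07,0,-0.02,0,0,0,-1]
    - [-0.08,0,-0.023,0,0,0,-1]
    - [-0.08,0,-0.023,0,0,0,-1]
    - [-0.08,0,-0.023,0,0,0,-1]

```text
clock: 25.45
eef_pos: [0.4823, 0.0585, 0.1174]
tcp_rot: [[0.961, 0.002, 0.278], [0.001, -1.0, 0.003], [0.278, -0.002, -0.961]]
force: [1.1, -0.2, 0.1]
gripper_width: 0.0006
grasp_force: 0.0
```

```bash
python3 st.py; python3 - <<'E'
from h import *
P=[]
for n,(y,x) in(("scene",(205,225)),("top",(240,235))):
    p,d=viewer.read_camera(n);cv2.imwrite(f"pics/{n}9.png",p[:,:,::-1]);P.append(cv2.convertScaleAbs(cv2.resize(p[y:y+100,x:x+130,::-1],None,fx=3,fy=4,interpolation=cv2.INTER_CUBIC),alpha=1.8))
cv2.imwrite("pics/c9.png",np.hstack(P))
E
```

```text
{'clock': 25.45, 'eef_pos': [0.482, 0.058, 0.117], 'tcp_rot': [[0.961, 0.002, 0.278], [0.001, -1.0, 0.003], [0.278, -0.002, -0.961]], 'force': [1.098, -0.167, 0.06], 'gripper_width': 0.001, 'qpos': [-0.03, 0.223, 2.102, 0.022, 0.535, 1.522]}
```

View pics/c9.png

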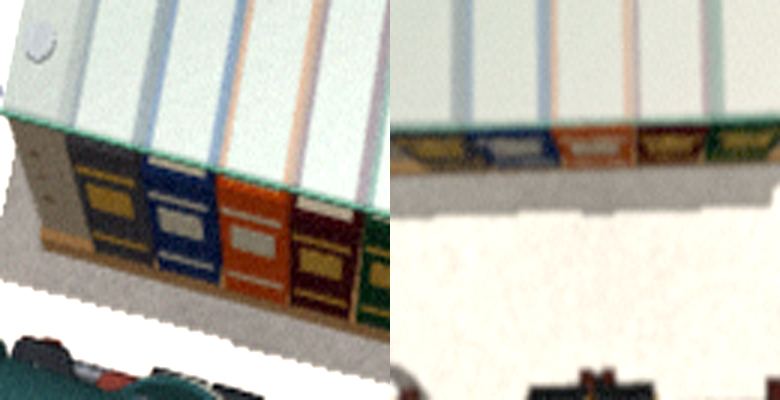

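The orange spine's lower edge runs from (222,287) to (290,304) in the crop, in line with its blue and maroon neighbours. It is flush, upright and released, and the gripper is clear.

```bash
python3 -c "
from rig import env
print(env.hand_in())"
```

```text
the job is handed in; nothing more can be done
None
```

I turned the orange book round and slid it back into its gap, upright and spine outward, flush to about 2 mm by my camera and contact measurements, then let go and handed it in at about 25.5 s; the hand-in gave no verdict. I saw no contact with anything else, but wrist joint 5 briefly read 0.195 rad, just under its 0.2 limit, which could count against the run.

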